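# Clamp the filled pan in the ratchet-knob press

### The arm

A 7-joint arm with a two-finger parallel gripper is mounted at the origin on a cart in front of the work surface, level with it; the furniture and walls round the work are solid. World frame = base frame: x ahead of the robot, y to its left, z up, the work surface at z = 0. Lengths are in m, angles in rad, forces in N, time in s.
With the tool pointing down it reaches from about 0.4 to 0.85 m from the base axis. Payload 10.4 kg.
Tool frame: the origin (TCP) lies between the finger pads; the fingertips stand 22 mm ahead of it and the grasp point (between the pads) lies 3 mm ahead of it; z points along the fingers, y is the line along which they close (so a half turn about z gives the same grasp; the last joint's range is limited). The gripper opens to 85 mm and grips with 20 to 120 N. Pads are 22 mm wide; open, the fingers measure 114 mm over their backs; the gripper's body (76 mm by 85 mm) begins 54 mm behind the grasp point. The pads swing forward as they close: fully open they stand 13 mm farther back than shut.
Start: joints at [1.223, 0.332, -0.065, 1.46, 0.022, 1.35, -0.088], TCP at [0.199, -0.592, 0.253] pointing down, gripper open.
Joint ranges: [-2.6, 2.6], [-0.5, 2.12], [-1.47, 1.34], [0.16, 2.42], [-1.27, 4.41], [0.06, 2.06], [-2.6, 2.6]. Speed limits (rad/s): [2.22, 2.22, 2.79, 2.79, 3.14, 3.14, 3.14].

### API

Orientations are given as a unit quaternion [x, y, z, w].
In Python, from workcell import manip, camera, ticket, boxes_of, outline_of gives the robot as it stands.
- The arm moves only by the tool carry_out, never from a script. Its argument "deltas" is a list of rows, each a list of 5 numbers: the shift along the tool's x, y, z as a fraction of full scale, then the turn about the tool's z as a fraction of full scale, then the opening, from -1 (shut) to 1 (fully open), so that 0 is half open. In form: [[tx, ty, tz, spin, gripper], ...]. A call has 1 to 20 rows; each row is the pose to reach, as a shift and turn from the pose commanded when the call began, along the tool's axes at that moment; what a row does not reach only later rows make up. Full scale, the value 1, is 150 mm for a shift and 30 degrees for a turn. A row lasts 1/8 s, in which the tool goes at most 62.5 mm and 10.7 degrees, less where a joint would pass 70% of its speed; a pose out of reach is approached as far as the arm can. A call with a number of a shift or a turn outside -1 to 1 is refused whole. A call with a gripper value outside its range is refused whole. The fingers move at their own pace and stop on an object; "force" is the grip in N (left out, the last holds). Time passes only in rows, so rows that repeat a pose let the fingers close. It gives the time, the measured TCP pose, the force, the opening and the grip force at its end, in the units of the state.
- manip.get_obs(): the state, without advancing time (a new reading comes with each control period).
- camera(name): name is "scene" or "top" or "wrist"; returns a dict with "img" (384x512x3 uint8, red, green, blue), "depth" (384x512 float32, m along the optical axis (not along the pixel's ray), 0 where there is no reading), "vertical_fov" (degrees; the focal length in pixels is half the picture's height over the tangent of half this angle, whatever the lens; pixels are square), "cx", "cy" (the principal point, pixels), "R" (3x3) and "t" (3): a world point X has camera coordinates R X + t. Camera axes: x right, y down, z forward; pixel columns grow to the right and rows downward; lengths in m; the calibration is good to about 2 mm. A picture is of the moment at which its call begins.
- ticket.hand_in(): hands the job in; it is judged then, once.
Trained networks look in a picture, given as the dict that the camera call returned (one of the last four; its "shot" number tells which), for a name from the list of things; names that differ only in an ending like _2 or _b are one class to them, and where a whole thing is asked for, a point or a joint stands for the part that bears it (a point fixed in the world has none). Each returns a list of dicts, best first, with "conf" (0 to 1); they miss things now and then, are a little off and sometimes report something else, mostly with a low value. They report only what shows in the picture. A call takes as long as a camera call.
- boxes_of(query, picture): "position" ([x, y, z] in m, in world coordinates, good to about 4 mm: the middle of the surface that is visible of it).
- outline_of(query, picture): "region" (384x512 bool, what is visible of it).
The state is a dict: "clock": time; "joint_pos": joint angles; "joint_velocities": joint speeds; "tau": joint torques, N m; "position": TCP position; "ee_rot": TCP orientation; "ft_force": force on the tool from outside, world axes, zero at the start; "torque": the same for the moment, N m; "grip_width": opening from 0.0 (shut) to 1.0 (fully open); "grasp_force": force on a finger pad.
Only numpy, scipy, OpenCV 4.12 (cv2) and the standard library are available. Lean on these libraries where they do the work, as an engineer would, in place of code of your own. Each camera call takes 0.05 s, during which the arm holds its last target. There are 200 camera calls.

### The job

Slide the filled steel pan between the rails of the screw press until it rests fully home against the stop at the back, gently enough that the free-standing press does not shift. Then turn the round black knob on top of the press clockwise, going down with it as it sinks, until the plate holds the board in the pan firmly and the knob's ratchet slips and clicks; stop at once, with one click, two at the most, in all. Let go of the knob. Do not shift or lift the press or lean on it (no more than about 20 N down on the knob), and leave the other things where they stand.

Things in the scene. Friction and masses are not known exactly. Their poses are not given: they have to be found in the camera images.
- pan: Loose rectangular steel pan, 108 x 176 mm at its rim, 65 mm high, walls narrowing to 98 x 160 mm at the foot, about 0.75 kg, stands on the left part of the press's base plate. A white board covers the filling; its round central boss (44 mm wide) rises 66 to 73 mm above the pan's underside, depending on how full the pan is (unknown). Origin: centre of the underside; y along the 176 mm length. Treat it as solid: push it, do not pinch it.
- press: Free-standing steel screw press, 4 kg: some 25 N sideways shifts it. Origin: on top of its base plate (8 mm above z=0), under the screw axis; z up. The pan enters along -y of this frame, between two slippery nylon-lined rails 45 mm high, 105 mm apart (inner faces at x = +-52.5 mm) that flare outward from y = +20 to +75 mm. Two columns at x = +-71.5 mm carry a crossbar along x, 26 mm wide, its top 145 mm above the origin.
- press_home (a point): Same point as the press origin: where the centre of the pan's underside lies when the pan is fully home, its foot against the padded face of the low back stop (40 mm high, face 81.5 mm behind this point, on the -y side of the press).
- base_end (a point): Middle of the left end of the press's flat base plate (152 mm wide, 4 mm thick), 295 mm from the screw axis along +y of the press; tells whether the press has been turned.
- press_plate: Round pressure plate, 64 mm across, at the lower end of the screw; does not turn. Origin at the centre of its upper face, 7 mm above its underside. A stiff spring (30 N/mm) over it makes the torque climb over the last half radian or so of turning. At the start its underside is 1.5 mm to 12 mm above the boss of the pan when home.
- knob (a point): Centre of the round black knob, 52 mm across and 36 mm high, upright axis, on top of the screw (103 mm above the upper face of the pressure plate). Turns clockwise seen from above to lower the plate; it sinks with the screw 20 mm per full turn (3.2 mm per rad). The free screw drags 0.18 N m; the ratchet slips at 0.3 to 0.35 N m. Its underside always stays 8 mm or more above the crossbar.
- cover: Fixed flat metal plate over the hob, 540 x 630 x 4 mm, on which the press stands. Origin: centre of its underside.
- ratchet (a joint): How far the knob has slipped round on the screw, rad: 0 at the start, grows when the knob slips clockwise. It stays at 0 while knob and screw turn together and jumps on by 0.52 rad a click, each felt as a sudden drop in the resisting moment; it may rest up to 0.15 rad off a full click.
- timer: White round kitchen timer, 68 mm across, bystander.
- pepper_mill: Wooden pepper mill, 160 mm tall, bystander.
- jar_a: Spice jar, 106 mm tall, bystander.
- jar_b: Second spice jar, 106 mm tall, bystander.
- label_roll: Roll of tape in a steel dispenser, bystander.
- scraper: Dough scraper lying at the left front, bystander.

How it is judged:
By the outcome, as a careful person would: the job done as asked, in the order asked, and still so for the second after the job is handed in, with the robot touching nothing.
It also fails if it takes over 72 s, if anything falls off the work surface, if the arm or the gripper's body presses on something with over 40 N, if the wrist force passes 120 N, or if a joint passes its speed limit or range.

## Working session

There is one attempt and no reset: what is moved stays moved. The work goes in short steps, Python scripts to look and compute and a tool call to move; the robot and the scene stay as the last step left them, time stands still between calls to the robot, and variables do not carry over. Pictures are saved under pics/ and viewed, at most 10 in all, crops included, and the job is handed in when it is done.

Besides the shell and the picture viewer there is one more tool, called after "Call:" as name(argument=value, ...), one argument or row to a line, values as JSON. carry_out: Moves the arm, as the interface text tells. Its arguments: {"type":"object","properties":{"deltas":{"type":"array","items":{"type":"array","items":{"type":"number"}}},"force":{"type":"number"}},"required":["deltas"]}

```bash
ls; mkdir -p pics; cat > h.py <<'E'
import numpy as np, cv2
from workcell import manip, camera, ticket, boxes_of, outline_of
def K(p):
    h,w=p["img"].shape[:2]; return h/2/np.tan(np.radians(p["vertical_fov"])/2)
def cloud(p):
    f=K(p); v,u=np.mgrid[:384,:512]; d=p["depth"]
    c=np.stack([(u-p["cx"])/f*d,(v-p["cy"])/f*d,d],-1)
    return (c-p["t"])@p["R"]   # R^T (c-t)
def save(p,n,crop=None,s=1):
    im=p["img"][:,:,::-1]
    if crop: im=im[crop[1]:crop[3],crop[0]:crop[2]]
    cv2.imwrite("pics/"+n,cv2.resize(im,None,fx=s,fy=s,interpolation=cv2.INTER_CUBIC))
E
python3 - <<'E'
from h import *
s=manip.get_obs(); print({k:np.round(v,3) for k,v in s.items()})
P={n:camera(n) for n in("scene","top")}
a=np.hstack([P[n]["img"] for n in P])[:,:,::-1]
cv2.imwrite("pics/a.png",cv2.resize(a,(800,300),interpolation=cv2.INTER_AREA))
for n,p in P.items():
    save(p,n+"0.png",s=1.5)
    for q in["pan","press","press_plate","knob","base_end","timer","pepper_mill","jar_a","label_roll","scraper"]:
        print(n,q,[(round(b["conf"],2),np.round(b["position"],3).tolist()) for b in boxes_of(q,p)[:3]])
E
```

```text
pics
{'clock': np.float64(0.0), 'joint_pos': array([ 1.223,  0.333, -0.065,  1.461,  0.022,  1.35 , -0.089]), 'joint_velocities': array([ 0.001, -0.001, -0.001,  0.001,  0.   ,  0.002,  0.001]), 'tau': array([ 0.0000e+00, -6.2543e+01,  5.0000e-02, -3.9159e+01,  1.6000e-02,
        1.0000e-02, -0.0000e+00]), 'position': array([ 0.199, -0.592,  0.253]), 'ee_rot': array([ 0.987,  0.162, -0.   , -0.001]), 'ft_force': array([ 0.713, -0.434,  1.001]), 'torque': array([-0.029,  0.022, -0.018]), 'grasp_force': np.float64(0.0), 'grip_width': np.float64(1.002)}
scene pan [(0.57, [0.557, 0.049, 0.064])]
scene press [(0.88, [0.585, -0.111, 0.007])]
scene press_plate [(0.71, [0.567, -0.14, 0.092])]
scene knob [(0.81, [0.571, -0.13, 0.217])]
scene base_end [(0.81, [0.582, -0.113, 0.011]), (0.73, [0.357, 0.219, 0.036]), (0.55, [0.646, 0.045, 0.004])]
scene timer [(0.84, [0.356, 0.216, 0.033])]
scene pepper_mill [(0.75, [0.775, 0.225, 0.132]), (0.34, [0.646, 0.049, 0.003])]
scene jar_a [(0.8, [0.802, -0.111, 0.113]), (0.59, [0.79, -0.175, 0.11])]
scene label_roll [(0.79, [0.664, 0.324, 0.051])]
scene scraper [(0.63, [0.454, 0.324, 0.014])]
top pan [(0.83, [0.548, 0.051, 0.063])]
top press [(0.76, [0.56, -0.108, 0.008])]
top press_plate [(0.62, [0.558, -0.113, 0.089]), (0.15, [0.348, 0.221, 0.036])]
top knob [(0.78, [0.56, -0.128, 0.215]), (0.37, [0.763, 0.233, 0.116])]
top base_end [(0.87, [0.554, -0.103, 0.012]), (0.64, [0.551, 0.05, 0.066])]
top timer [(0.67, [0.346, 0.219, 0.035])]
top pepper_mill [(0.95, [0.76, 0.231, 0.118]), (0.72, [0.763, -0.17, 0.109])]
top jar_a [(0.89, [0.783, -0.108, 0.109]), (0.55, [0.763, -0.169, 0.109])]
top label_roll [(0.79, [0.654, 0.33, 0.057])]
top scraper [(0.57, [0.449, 0.325, 0.013])]
```

View pics/top0.png

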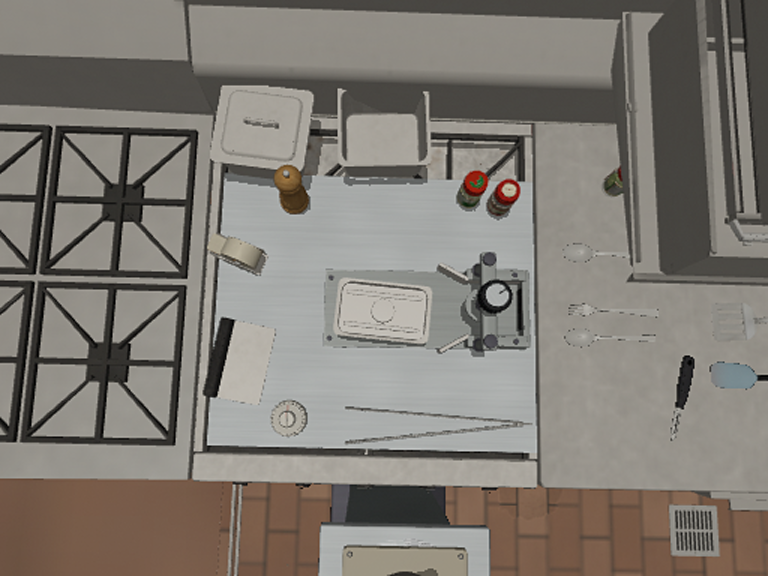

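View pics/scene0.png

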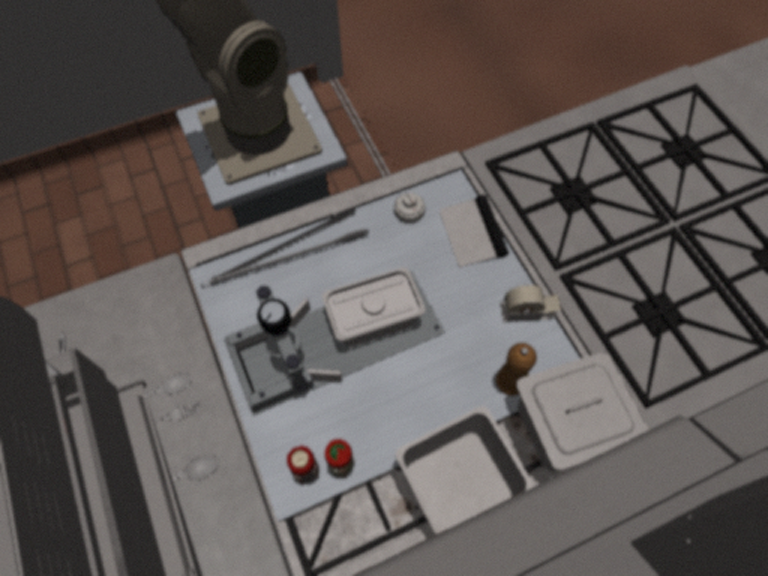

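The top view (1.5x scale) shows the pan at (383,310), slightly rotated, on the left part of the base plate. The press crossbar and knob are at (494,295), and the flared rails open toward the pan. Next I'll measure the poses.

```bash
python3 - <<'E'
from h import *
for n in("top","scene"):
    p=camera(n); X=cloud(p)
    def reg(q):
        r=outline_of(q,p); return r[0]["region"] if r else np.zeros((384,512),bool)
    m=reg("pan")&(X[...,2]>.055)&(X[...,2]<.1)&(p["depth"]>0)
    pts=X[m]; r=cv2.minAreaRect((pts[:,:2]*1000).astype(np.float32)); print(n,"pan",r,np.percentile(pts[:,2],[5,50,95,99]))
    k=reg("knob")&(p["depth"]>0); pts=X[k]; zt=np.percentile(pts[:,2],95); t=pts[pts[:,2]>zt-.006]
    print("knob z",np.percentile(pts[:,2],[2,50,95]),cv2.minEnclosingCircle((t[:,:2]*1000).astype(np.float32)),t.mean(0))
    g=reg("press")&(p["depth"]>0)
    for lo,hi,nm in((.13,.17,"bar"),(.04,.065,"rails"),(.0,.02,"base")):
        mm=g&(X[...,2]>lo)&(X[...,2]<hi); q=X[mm]
        if len(q)>10: print(nm,len(q),cv2.minAreaRect((q[:,:2]*1000).astype(np.float32)),np.median(q[:,2]))
    w=(X[...,0]>.4)&(X[...,0]<.7)&(X[...,1]>-.26)&(X[...,1]<.0)&(p["depth"]>0)
    for lo,hi,nm in((.045,.062,"rails2"),(.13,.17,"bar2")):
        mm=w&(X[...,2]>lo)&(X[...,2]<hi)
        nc,L,st,c=cv2.connectedComponentsWithStats(mm.astype(np.uint8))
        for i in range(1,nc):
            if st[i,4]>25: q=X[L==i]; print(nm,st[i].tolist(),[np.round(v,1) for v in cv2.minAreaRect((q[:,:2]*1000).astype(np.float32))],np.median(q[:,2]).round(4))
    v=(g*255).astype(np.uint8)
save(camera("top"),"t1.png",(200,150,370,250),4)
E
```

```text
top pan ((547.85986328125, 51.97178649902344), (176.0020294189453, 107.73978424072266), 85.48542785644531) [0.06079612 0.06564864 0.07575543 0.07765504]
knob z [0.18767062 0.21370864 0.21733009] ((561.5785522460938, -128.59994506835938), 25.26797866821289) [ 0.56096584 -0.12874579  0.21447792]
bar 508 ((561.0157470703125, -129.4171905517578), (171.16500854492188, 26.914670944213867), 0.5992605686187744) 0.154007247522683
rails 846 ((561.4345092773438, -141.98048400878906), (169.87266540527344, 174.0943145751953), 0.5684940814971924) 0.05202916900484026
base 2756 ((569.35400390625, -27.771926879882812), (191.55982971191406, 391.6946105957031), 4.212273120880127) 0.008778932514418452
rails2 [293, 175, 27, 13, 140] [array([628.2, -93.2]), array([76.3, 31.3]), np.float64(87.2)] 0.0537
rails2 [331, 180, 23, 52, 519] [array([ 561.5, -195.7]), array([147.9,  65. ]), np.float64(0.8)] 0.0516
rails2 [293, 223, 28, 12, 124] [array([492.1, -94.1]), array([31.5, 75.5]), np.float64(1.6)] 0.0539
bar2 [320, 168, 11, 24, 219] [array([ 616.2, -129. ]), array([60.7, 26.8]), np.float64(1.2)] 0.1542
bar2
[... 491 characters left out ...]
034321784973) 0.15367242199975473
rails 958 ((565.5108642578125, -140.6918487548828), (168.6547393798828, 172.830078125), 0.7727678418159485) 0.050689078837360166
base 3055 ((528.7091674804688, -31.655914306640625), (402.8616638183594, 234.51612854003906), 87.90608978271484) 0.007875500254710573
rails2 [194, 198, 12, 14, 52] [array([491.4, -76.6]), array([ 8.3, 48.9]), np.float64(26.2)] 0.0517
rails2 [150, 215, 78, 56, 786] [array([ 568.3, -140.3]), array([162.3, 172.9]), np.float64(0.5)] 0.0513
bar2 [171, 190, 12, 12, 97] [array([ 493.4, -128.4]), array([26.6, 26.4]), np.float64(85.9)] 0.1612
bar2 [182, 219, 21, 31, 308] [array([ 612.5, -127.6]), array([75.2, 25.9]), np.float64(0.6)] 0.1529
```

View pics/t1.png

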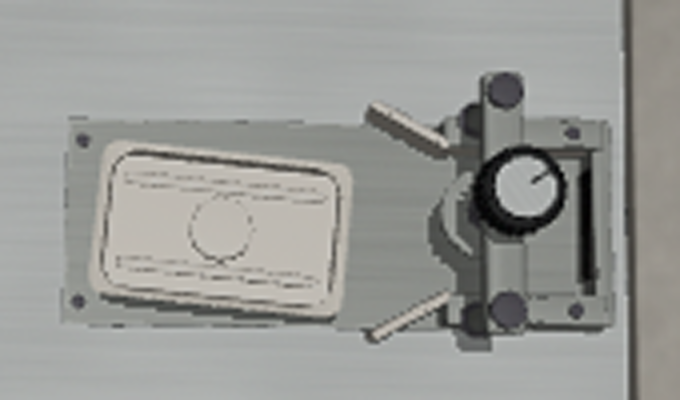

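Call:
carry_out(
  deltas=[
    [0.15, -0.08, 0, 0.1, 1],
    [0.4, -0.2, 0, 0.25, 1],
    [0.65, -0.33, 0, 0.4, 1],
    [0.85, -0.43, 0, 0.55, 1],
    [0.93, -0.46, 0, 0.6, 1],
    [0.93, -0.46, 0, 0.6, 1],
  ],
)

```text
clock: 2.3
position: [0.3106, -0.4818, 0.2535]
ee_rot: [1.0, 0.006, 0.0, 0.0]
ft_force: [-0.1, -0.6, -1.1]
grip_width: 1.0
grasp_force: 0.0
```

Call:
carry_out(
  deltas=[
    [0.1, -0.25, 0, 0, 1],
    [0.3, -0.6, 0, 0, 1],
    [0.5, -1, 0, 0, 1],
  ],
)

```text
clock: 2.68
position: [0.3809, -0.3354, 0.2534]
ee_rot: [1.0, 0.005, 0.0, 0.0]
ft_force: [1.5, -0.6, -0.1]
grip_width: 0.998
grasp_force: 0.0
```

Call:
carry_out(
  deltas=[
    [0.1, -0.35, 0, 0, 1],
    [0.2, -0.7, 0, 0, 1],
    [0.3, -1, 0, 0, 1],
  ],
)

```text
clock: 3.05
position: [0.4245, -0.1844, 0.2536]
ee_rot: [1.0, 0.005, 0.0, 0.0]
ft_force: [0.6, -0.7, -0.2]
grip_width: 0.999
grasp_force: 0.0
```

Call:
carry_out(
  deltas=[
    [0.03, -0.35, 0, 0, 1],
    [0.06, -0.7, 0, 0, 1],
    [0.06, -1, 0, 0, 1],
  ],
)

```text
clock: 3.42
position: [0.4319, -0.0343, 0.2536]
ee_rot: [1.0, 0.005, 0.0, 0.0]
ft_force: [0.6, 0.3, 0.5]
grip_width: 0.993
grasp_force: 0.0
```

Call:
carry_out(
  deltas=[
    [0, -0.3, 0.3, 0, 1],
    [0, -0.5, 0.6, 0, 1],
    [0, -0.5, 0.85, 0, 1],
    [0, -0.5, 1, 0, 1],
    [0, -0.5, 1, 0, 1],
  ],
)

```text
clock: 4.05
position: [0.4302, 0.0389, 0.1022]
ee_rot: [1.0, 0.005, -0.001, -0.0]
ft_force: [0.8, 0.2, 1.4]
grip_width: 0.997
grasp_force: 0.0
```

Call:
carry_out(
  deltas=[
    [0, 0, 0.15, 0, 1],
    [0, 0, 0.27, 0, 1],
    [0.1, 0, 0.27, 0, 1],
    [0.2, 0, 0.27, 0, 1],
    [0.23, 0, 0.27, 0, 1],
    [0.26, 0, 0.27, 0, 1],
    [0.29, 0, 0.27, 0, 1],
    [0.32, 0, 0.27, 0, 1],
    [0.35, 0, 0.27, 0, 1],
    [0.38, 0, 0.27, 0, 1],
    [0.4, 0, 0.27, 0, 1],
    [0.42, 0, 0.27, 0, 1],
    [0.43, 0, 0.27, 0, 1],
    [0.43, 0, 0.27, 0, 1],
  ],
)

```text
clock: 5.8
position: [0.4957, 0.0407, 0.0628]
ee_rot: [1.0, 0.005, 0.0, -0.0]
ft_force: [-1.9, -0.0, 0.1]
grip_width: 1.004
grasp_force: 1.0
```

```bash
cat > m.py <<'E'
from h import *
def meas():
    p=camera("top"); X=cloud(p); d=p["depth"]>0
    for q,lo,hi in(("pan",.055,.1),("press",.13,.17),("press",.04,.06)):
        r=outline_of(q,p)
        if not r: print(q,"none"); continue
        m=r[0]["region"]&d&(X[...,2]>lo)&(X[...,2]<hi)
        if m.sum()>10: print(q,[np.round(v,1) for v in cv2.minAreaRect((X[m][:,:2]*1000).astype(np.float32))],np.percentile(X[m][:,2],[50,95]).round(4))
    return p
E
python3 - <<'E'
from m import *
p=meas(); save(p,"t2.png",(200,150,370,250),4)
E
```

```text
pan [array([561.5,  54.3]), array([107.4, 174.2]), np.float64(1.9)] [0.0659 0.0751]
press [array([ 560.6, -129.2]), array([170.7,  27.1]), np.float64(0.5)] [0.154  0.1652]
press [array([ 561.9, -141.9]), array([168.6, 173.5]), np.float64(1.0)] [0.0521 0.0575]
```

View pics/t2.png

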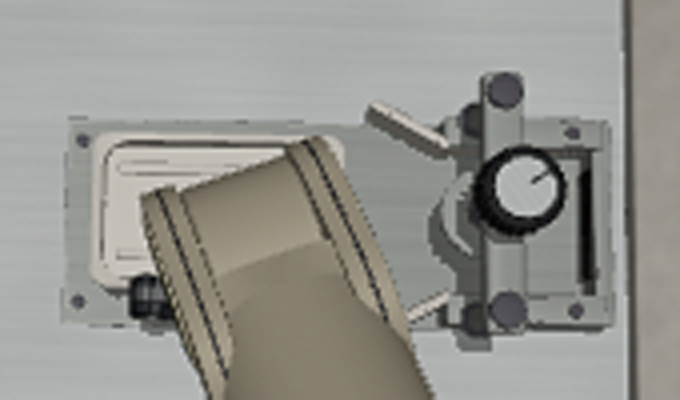

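Call:
carry_out(
  deltas=[
    [-0.2, 0, 0, 0, 1],
    [-0.3, 0, -0.15, 0, 1],
    [-0.3, 0, -0.5, 0, 1],
    [-0.3, -0.3, -0.7, 0, 1],
    [-0.3, -0.7, -0.7, 0, 1],
    [-0.3, -1, -0.7, 0, 1],
  ],
)

```text
clock: 6.75
position: [0.4496, 0.1925, 0.1691]
ee_rot: [1.0, 0.006, 0.002, -0.0]
ft_force: [0.7, -0.2, -0.5]
grip_width: 0.999
grasp_force: 0.0
```

```bash
python3 - <<'E'
from m import *
meas(); s=manip.get_obs(); print(s["joint_pos"],s["position"],s["clock"],s["ft_force"],s["torque"])
E
```

```text
pan [array([560.3,  55.2]), array([108.4, 174.9]), np.float64(0.4)] [0.0659 0.0758]
press [array([ 561. , -129.4]), array([171.1,  27.2]), np.float64(0.5)] [0.154  0.1647]
press [array([ 561.8, -141.7]), array([168.6, 174. ]), np.float64(0.7)] [0.0518 0.0571]
[ 0.25383946  0.177276   -0.8050544   1.88845117  0.14100489  1.13221958
 -2.16170607] [0.44923654 0.19080627 0.16811522] 6.95 [-0.14592234 -0.3806116   0.06868878] [-0.02584727  0.00699902 -0.02892524]
```

Call:
carry_out(
  deltas=[
    [0.15, 0, 0, -0.3, 0.2],
    [0.4, 0, 0, -0.65, 0.2],
    [0.65, 0, 0, -0.95, 0.2],
    [0.74, 0, 0, -1, 0.2],
  ],
)

```text
clock: 7.45
position: [0.5621, 0.189, 0.1673]
ee_rot: [0.965, 0.263, -0.0, 0.0]
ft_force: [-0.9, -0.1, -0.3]
grip_width: 0.598
grasp_force: 0.0
```

Call:
carry_out(
  deltas=[
    [0, 0, 0, -0.3, 0.2],
    [0, 0, 0, -0.65, 0.2],
    [0, 0, 0, -1, 0.2],
  ],
)

```text
clock: 7.82
position: [0.5597, 0.1903, 0.1678]
ee_rot: [0.862, 0.506, -0.0, 0.0]
ft_force: [-0.0, -0.6, -0.4]
grip_width: 0.598
grasp_force: 0.0
```

Call:
carry_out(
  deltas=[
    [0, 0, 0, -0.3, 0.2],
    [0, 0, 0.2, -0.65, 0.2],
    [0, 0, 0.4, -0.95, 0.2],
    [0, 0, 0.6, -1, 0.2],
    [0, 0, 0.6, -1, 0.2],
  ],
)

```text
clock: 8.45
position: [0.5586, 0.1897, 0.076]
ee_rot: [0.704, 0.71, -0.002, -0.001]
ft_force: [-0.8, -0.1, 1.2]
grip_width: 0.6
grasp_force: 0.0
```

Call:
carry_out(
  deltas=[
    [0, 0.01, 0.07, 0, 0.2],
    [-0.1, 0.01, 0.07, 0, 0.2],
    [-0.2, 0.01, 0.07, 0, 0.2],
    [-0.23, 0.01, 0.07, 0, 0.2],
    [-0.26, 0.01, 0.07, 0, 0.2],
    [-0.3, 0.01, 0.07, 0, 0.2],
    [-0.34, 0.01, 0.07, 0, 0.2],
    [-0.38, 0.01, 0.07, 0, 0.2],
    [-0.42, 0.01, 0.07, 0, 0.2],
    [-0.46, 0.01, 0.07, 0, 0.2],
    [-0.5, 0.01, 0.07, 0, 0.2],
    [-0.53, 0.01, 0.07, 0, 0.2],
    [-0.53, 0.01, 0.07, 0, 0.2],
  ],
)

```text
clock: 10.07
position: [0.5625, 0.1109, 0.0673]
ee_rot: [0.704, 0.711, -0.0, 0.0]
ft_force: [-0.3, 1.5, 1.4]
grip_width: 0.6
grasp_force: 1.1
```

```bash
python3 - <<'E'
from m import *
meas(); s=manip.get_obs(); print(s["joint_pos"],s["position"],s["clock"],s["ft_force"],s["torque"])
E
```

```text
pan [array([563.8, -31.8]), array([101.5,  84.9]), np.float64(0.8)] [0.0654 0.0746]
press [array([ 560.7, -128.6]), array([ 26.9, 170.7]), np.float64(89.9)] [0.1542 0.1653]
press [array([ 562.2, -141.6]), array([164. , 173.7]), np.float64(0.6)] [0.0518 0.0574]
[ 0.46216912  0.58454545 -0.93102085  1.75560771  0.52853227  1.07444152
 -0.64142042] [0.56221245 0.11102859 0.06701829] 10.275 [ 0.62561091  1.21978754 -0.0574918 ] [ 0.18466121 -0.04946455  0.00553284]
```

Call:
carry_out(
  deltas=[
    [-0.02, 0, 0, 0, 0.2],
    [-0.05, 0, 0, 0, 0.2],
    [-0.08, 0, 0, 0, 0.2],
    [-0.11, 0, 0, 0, 0.2],
    [-0.14, 0, 0, 0, 0.2],
    [-0.17, 0, 0, 0, 0.2],
    [-0.2, 0, 0, 0, 0.2],
    [-0.23, 0, 0, 0, 0.2],
  ],
)

```text
clock: 11.28
position: [0.5627, 0.0769, 0.0673]
ee_rot: [0.703, 0.711, -0.0, 0.0]
ft_force: [0.3, 2.6, -1.3]
grip_width: 0.598
grasp_force: 1.4
```

Call:
carry_out(
  deltas=[
    [-0.03, 0, 0, 0, 0.2],
    [-0.06, 0, 0, 0, 0.2],
    [-0.09, 0, 0, 0, 0.2],
    [-0.12, 0, 0, 0, 0.2],
    [-0.15, 0, 0, 0, 0.2],
    [-0.18, 0, 0, 0, 0.2],
  ],
)

```text
clock: 12.02
position: [0.563, 0.0499, 0.0673]
ee_rot: [0.703, 0.711, -0.0, 0.0]
ft_force: [-1.0, 3.4, -0.9]
grip_width: 0.596
grasp_force: 1.4
```

Call:
carry_out(
  deltas=[
    [-0.03, 0, 0, 0, 0.2],
    [-0.06, 0, 0, 0, 0.2],
    [-0.09, 0, 0, 0, 0.2],
    [-0.12, 0, 0, 0, 0.2],
    [-0.15, 0, 0, 0, 0.2],
    [-0.18, 0, 0, 0, 0.2],
    [-0.21, 0, 0, 0, 0.2],
  ],
)

```text
clock: 12.9
position: [0.5633, 0.0184, 0.0673]
ee_rot: [0.703, 0.711, -0.0, 0.0]
ft_force: [-0.7, 2.2, -2.1]
grip_width: 0.596
grasp_force: 1.5
```

Call:
carry_out(
  deltas=[
    [-0.03, 0, 0, 0, 0.2],
    [-0.06, 0, 0, 0, 0.2],
    [-0.09, 0, 0, 0, 0.2],
    [-0.12, 0, 0, 0, 0.2],
    [-0.15, 0, 0, 0, 0.2],
    [-0.18, 0, 0, 0, 0.2],
    [-0.19, 0, 0, 0, 0.2],
  ],
)

```text
clock: 13.78
position: [0.5636, -0.0102, 0.0673]
ee_rot: [0.703, 0.711, -0.0, 0.0]
ft_force: [-0.6, 3.1, -1.3]
grip_width: 0.602
grasp_force: 1.5
```

Call:
carry_out(
  deltas=[
    [-0.01, 0, 0, 0, 0.2],
    [-0.02, 0, 0, 0, 0.2],
    [-0.03, 0, 0, 0, 0.2],
  ],
)

```text
clock: 14.15
position: [0.5636, -0.0143, 0.0673]
ee_rot: [0.703, 0.711, -0.0, 0.0]
ft_force: [-0.6, 4.1, -1.4]
grip_width: 0.6
grasp_force: 1.5
```

Call:
carry_out(
  deltas=[
    [-0.01, 0, 0, 0, 0.2],
    [-0.02, 0, 0, 0, 0.2],
    [-0.03, 0, 0, 0, 0.2],
    [-0.04, 0, 0, 0, 0.2],
    [-0.05, 0, 0, 0, 0.2],
    [-0.06, 0, 0, 0, 0.2],
  ],
)

```text
clock: 14.9
position: [0.5637, -0.0234, 0.0673]
ee_rot: [0.703, 0.711, -0.0, 0.0]
ft_force: [-0.3, 2.6, -1.8]
grip_width: 0.601
grasp_force: 1.5
```

Call:
carry_out(
  deltas=[
    [-0.01, 0, 0, 0, 0.2],
    [-0.02, 0, 0, 0, 0.2],
  ],
)

```text
clock: 15.15
position: [0.5638, -0.0264, 0.0673]
ee_rot: [0.703, 0.711, -0.0, 0.0]
ft_force: [0.4, 3.6, -2.2]
grip_width: 0.596
grasp_force: 1.5
```

Call:
carry_out(
  deltas=[
    [-0.01, 0, 0, 0, 0.2],
    [-0.01, 0, 0, 0, 0.2],
  ],
)

```text
clock: 15.4
position: [0.5638, -0.0282, 0.0673]
ee_rot: [0.703, 0.711, -0.0, 0.0]
ft_force: [-0.1, 1.8, -1.1]
grip_width: 0.597
grasp_force: 0.9
```

Call:
carry_out(
  deltas=[
    [-0.01, 0, 0, 0, 0.2],
    [-0.01, 0, 0, 0, 0.2],
  ],
)

```text
clock: 15.65
position: [0.5638, -0.0294, 0.0673]
ee_rot: [0.703, 0.711, -0.0, 0.0]
ft_force: [-0.3, 2.5, -1.8]
grip_width: 0.603
grasp_force: 1.1
```

Call:
carry_out(
  deltas=[
    [-0.01, 0, 0, 0, 0.2],
    [-0.01, 0, 0, 0, 0.2],
  ],
)

```text
clock: 15.9
position: [0.5638, -0.0309, 0.0673]
ee_rot: [0.703, 0.711, -0.0, 0.0]
ft_force: [-0.4, 3.4, -1.5]
grip_width: 0.602
grasp_force: 1.2
```

Call:
carry_out(
  deltas=[
    [-0.01, 0, 0, 0, 0.2],
    [-0.01, 0, 0, 0, 0.2],
  ],
)

```text
clock: 16.15
position: [0.5638, -0.0323, 0.0673]
ee_rot: [0.703, 0.711, 0.0, 0.0]
ft_force: [-0.7, 3.4, -0.8]
grip_width: 0.598
grasp_force: 1.6
```

Call:
carry_out(
  deltas=[
    [-0.01, 0, 0, 0, 0.2],
    [-0.01, 0, 0, 0, 0.2],
  ],
)

```text
clock: 16.4
position: [0.5638, -0.0325, 0.0674]
ee_rot: [0.703, 0.711, 0.001, -0.001]
ft_force: [-1.1, 6.3, -1.1]
grip_width: 0.601
grasp_force: 3.6
```

```bash
python3 - <<'E'
from m import *
p=meas(); s=manip.get_obs(); print(s["position"],s["clock"],s["ft_force"],s["torque"])
save(p,"t3.png",(200,150,370,250),4)
E
```

```text
pan [array([ 574.5, -208.6]), array([87.8, 29.6]), np.float64(8.8)] [0.0689 0.0762]
press [array([ 561.9, -134.5]), array([ 31.6, 227.9]), np.float64(41.8)] [0.0542 0.0578]
[ 0.56379623 -0.03251357  0.06736686] 16.6 [-0.9405287   7.01606646 -1.45739877] [ 1.41506456  0.14787503 -0.04372151]
```

Call:
carry_out(
  deltas=[
    [-0.007, 0, 0, 0, 0.2],
    [-0.007, 0, 0, 0, 0.2],
    [-0.007, 0, 0, 0, 0.2],
  ],
)

```text
clock: 16.98
position: [0.5638, -0.0327, 0.0674]
ee_rot: [0.703, 0.711, 0.001, -0.001]
ft_force: [-0.6, 9.8, -1.1]
grip_width: 0.598
grasp_force: 4.9
```

Call:
carry_out(
  deltas=[
    [0.03, 0, 0, 0, 0.2],
    [0.15, 0, 0, 0, 0.2],
    [0.4, 0, 0, 0, 0.2],
    [0.6, 0, -0.2, 0, 0.2],
    [0.7, 0, -0.5, 0, 0.6],
    [0.7, 0, -0.9, 0, 1],
    [0.7, 0, -1, 0, 1],
  ],
)

```text
clock: 17.85
position: [0.564, 0.0718, 0.2212]
ee_rot: [0.703, 0.711, 0.002, 0.002]
ft_force: [-0.9, 1.4, -1.1]
grip_width: 1.0
grasp_force: 0.0
```

```bash
python3 - <<'E'
from m import *
p=meas(); s=manip.get_obs(); print(s["position"],s["clock"],s["ft_force"],s["torque"],s["joint_pos"])
save(p,"t4.png",(200,150,370,250),4)
for n in("top","scene"):
    p=camera(n); X=cloud(p)
    k=outline_of("knob",p)[0]["region"]&(p["depth"]>0); pts=X[k]; zt=np.percentile(pts[:,2],95); t=pts[pts[:,2]>zt-.006]
    print("knob z",np.percentile(pts[:,2],[2,50,95]),cv2.minEnclosingCircle((t[:,:2]*1000).astype(np.float32)),t.mean(0))
E
```

```text
pan [array([ 565.2, -150.7]), array([110.4, 137.8]), np.float64(1.9)] [0.0657 0.075 ]
press [array([ 560.5, -128.5]), array([170.2,  26.5]), np.float64(0.2)] [0.1542 0.1652]
press [array([ 565.1, -153.8]), array([157.3, 145.3]), np.float64(1.8)] [0.0531 0.0582]
[0.56229509 0.06993872 0.21608612] 18.05 [ 0.53710442 -0.93127557 -0.65137153] [0.00027202 0.08466911 0.0528528 ] [ 0.62895548  0.40905587 -1.03897288  1.62834364  0.36245603  1.31520819
 -0.4572935 ]
knob z [0.07367014 0.21357902 0.21732303] ((561.369873046875, -129.02029418945312), 25.712425231933594) [ 0.5613202  -0.1289537   0.21465758]
knob z [0.18302965 0.21241412 0.21643874] ((564.5014038085938, -128.3402557373047), 26.437875747680664) [ 0.56437391 -0.12728963  0.21368898]
```

View pics/t4.png

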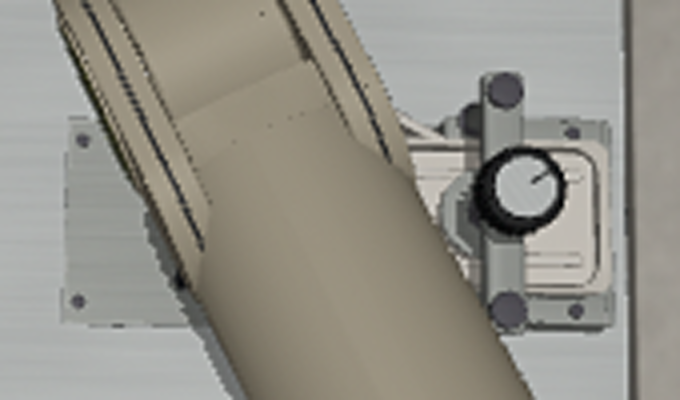

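Call:
carry_out(
  deltas=[
    [0, 0, -0.25, 0, 1],
    [-0.2, 0, -0.4, -0.1, 1],
    [-0.5, 0, -0.4, -0.3, 1],
    [-0.8, 0, -0.4, -0.6, 1],
    [-1, 0, -0.4, -0.9, 1],
    [-1, 0, -0.4, -1, 1],
  ],
)

```text
clock: 19.0
position: [0.564, -0.0834, 0.276]
ee_rot: [0.496, 0.868, -0.0, -0.001]
ft_force: [0.0, 0.4, 0.8]
grip_width: 1.0
grasp_force: 0.0
```

Call:
carry_out(
  deltas=[
    [0, 0, 0, -0.3, 1],
    [0, 0, 0, -0.65, 1],
    [0, 0, 0, -1, 1],
  ],
)

```text
clock: 19.38
position: [0.5641, -0.08, 0.2765]
ee_rot: [0.251, 0.968, 0.0, -0.001]
ft_force: [0.1, -0.0, 0.0]
grip_width: 1.003
grasp_force: 0.0
```

Call:
carry_out(
  deltas=[
    [0, 0, 0, -0.35, 1],
    [0, 0, 0, -0.7, 1],
    [0, 0, 0, -1, 1],
  ],
)

```text
clock: 19.75
position: [0.5641, -0.08, 0.2765]
ee_rot: [-0.008, 1.0, 0.0, -0.0]
ft_force: [-0.1, 0.2, -0.0]
grip_width: 0.997
grasp_force: 0.0
```

Call:
carry_out(
  deltas=[
    [0, 0, 0, -0.35, 1],
    [0, 0, 0, -0.7, 1],
    [0, 0, 0, -1, 1],
    [0, 0, 0, -1, 1],
  ],
)

```text
clock: 20.25
position: [0.5642, -0.0799, 0.2765]
ee_rot: [-0.263, 0.965, 0.0, -0.0]
ft_force: [0.2, -0.1, -0.3]
grip_width: 0.999
grasp_force: 0.0
```

```bash
cat > go.py <<'E'
from h import *
from scipy.spatial.transform import Rotation as R
def go(x,y,z):
    s=manip.get_obs(); M=R.from_quat(s["ee_rot"]); d=M.inv().apply(np.array([x,y,z])-s["position"])
    print("frac",(d/.15).round(3),"yaw",np.degrees(np.arctan2(*M.as_matrix()[[1,0],0])).round(2),"pos",s["position"].round(4),"q",s["joint_pos"].round(2),"f",s["ft_force"].round(2),"t",s["torque"].round(3),s["clock"])
E
python3 - <<'E'
from go import *
go(.562,-.1287,.275)
p=camera("wrist"); save(p,"w1.png",s=1.3); r=boxes_of("knob",p); print([(b["conf"],np.round(b["position"],4)) for b in r[:2]])
X=cloud(p); k=outline_of("knob",p)
if k:
    m=k[0]["region"]&(p["depth"]>0); t=X[m]; print(np.percentile(t[:,2],[5,50,95])); z=np.median(t[:,2]); t=t[t[:,2]>z-.006]; print(cv2.minEnclosingCircle((t[:,:2]*1000).astype(np.float32)))
E
```

```text
frac [ 0.178 -0.273  0.01 ] yaw -149.45 pos [ 0.5642 -0.0799  0.2765] q [ 1.07  0.57 -1.41  1.53  0.56  1.52  1.77] f [ 0.21 -0.1  -0.25] t [ 0.    -0.067 -0.079] 20.25
[(0.93, array([ 0.5573, -0.1264,  0.2148]))]
[0.00653176 0.00875921 0.21410463]
((557.9788208007812, -30.2027530670166), 207.52630615234375)
```

View pics/w1.png

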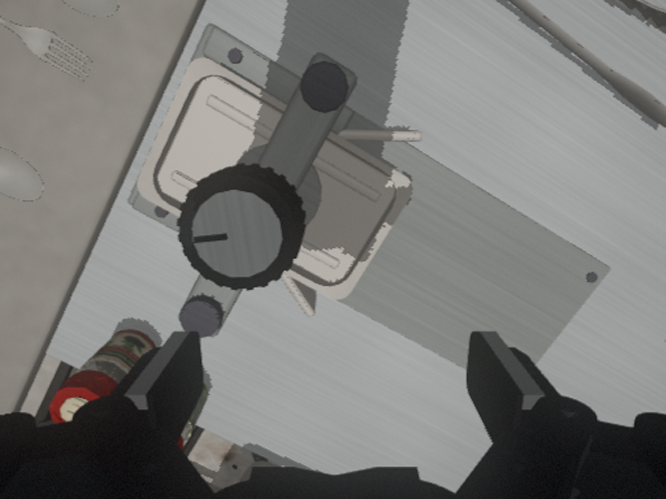

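```bash
python3 - <<'E'
from go import *
p=camera("wrist"); X=cloud(p); m=(X[...,2]>.205)&(X[...,2]<.22)&(p["depth"]>0)&(abs(X[...,0]-.56)<.05)&(abs(X[...,1]+.129)<.05)
m[240:]=False
t=X[m]; print(m.sum(),np.percentile(t[:,2],[5,50,95]),cv2.minEnclosingCircle((t[:,:2]*1000).astype(np.float32)),t.mean(0))
E
```

```text
6853 [0.20868987 0.21328824 0.21494144] ((560.9887084960938, -128.17234802246094), 27.171337127685547) [ 0.55872185 -0.12799377  0.2129005 ]
```

Call:
carry_out(
  deltas=[
    [0.06, -0.09, 0, 0, 1],
    [0.13, -0.19, 0, 0, 1],
    [0.182, -0.269, 0, 0, 1],
    [0.182, -0.269, 0.1, 0, 1],
    [0.182, -0.269, 0.3, 0, 1],
    [0.182, -0.269, 0.45, 0, 1],
    [0.182, -0.269, 0.517, 0, 1],
    [0.182, -0.269, 0.517, 0, 1],
  ],
)

```text
clock: 21.45
position: [0.5613, -0.1282, 0.1994]
ee_rot: [-0.264, 0.964, 0.0, -0.0]
ft_force: [-0.6, -0.4, 0.6]
grip_width: 1.001
grasp_force: 0.0
```

```bash
python3 - <<'E'
from go import *
go(.5612,-.1285,.199)
p=camera("wrist"); save(p,"w2.png",s=1.3)
E
```

```text
frac [ 0.001 -0.001  0.003] yaw -149.36 pos [ 0.5613 -0.1282  0.1994] q [ 1.12  0.64 -1.35  1.62  0.63  1.4   1.81] f [-0.63 -0.45  0.63] t [-0.017  0.065 -0.037] 21.45
```

View pics/w2.png

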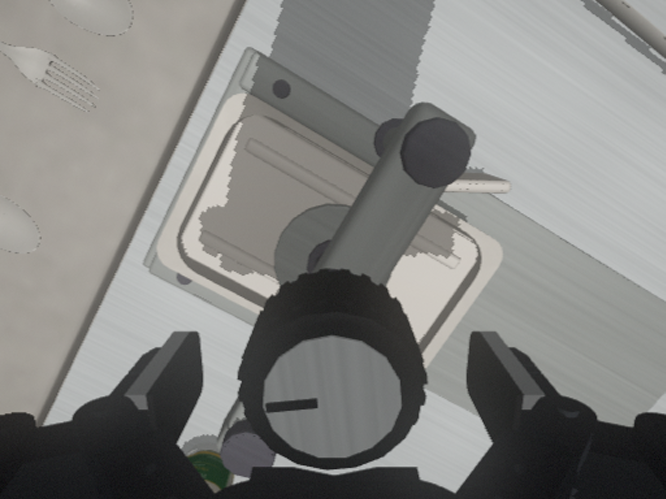

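Call:
carry_out(
  deltas=[
    [0, 0, 0, 0, 0.4],
    [0, 0, 0, 0, 0.2],
    [0, 0, 0, 0, 0],
    [0, 0, 0, 0, -0.3],
    [0, 0, 0, 0, -0.3],
  ],
  force=40,
)

```text
clock: 22.12
position: [0.5618, -0.1286, 0.2005]
ee_rot: [-0.264, 0.965, -0.0, 0.001]
ft_force: [-0.6, -0.3, 5.0]
grip_width: 0.597
grasp_force: 41.2
```

```bash
python3 - <<'E'
from go import *
go(.5612,-.1285,.199)
E
```

```text
frac [0.003 0.002 0.01 ] yaw -149.41 pos [ 0.5618 -0.1286  0.2005] q [ 1.12  0.64 -1.35  1.62  0.63  1.4   1.81] f [-0.6  -0.26  5.03] t [-0.139  0.092 -0.021] 22.125
```

Call:
carry_out(
  deltas=[
    [0, 0, -0.003, 0.2, -0.3],
    [0, 0, 0, 0.45, -0.3],
    [0, 0, 0.003, 0.7, -0.3],
    [0, 0, 0.005, 0.9, -0.3],
    [0, 0, 0.006, 1, -0.3],
  ],
)

```text
clock: 22.75
position: [0.5616, -0.1287, 0.199]
ee_rot: [-0.004, 1.0, -0.0, 0.0]
ft_force: [1.4, -1.0, -0.9]
grip_width: 0.601
grasp_force: 41.9
```

```bash
python3 - <<'E'
from go import *
go(.5612,-.1285,.199)
E
```

```text
frac [0.003 0.001 0.   ] yaw -179.53 pos [ 0.5616 -0.1287  0.199 ] q [ 1.08  0.57 -1.25  1.62  0.55  1.36  1.34] f [ 1.37 -1.   -0.94] t [-0.165 -0.358  0.12 ] 22.75
```

Call:
carry_out(
  deltas=[
    [0, 0, 0.003, 0.25, -0.3],
    [0, 0, 0.006, 0.5, -0.3],
    [0, 0, 0.008, 0.75, -0.3],
    [0, 0, 0.011, 1, -0.3],
  ],
)

```text
clock: 23.25
position: [0.5616, -0.1288, 0.1973]
ee_rot: [0.256, 0.967, -0.0, 0.0]
ft_force: [1.2, -1.7, -0.2]
grip_width: 0.599
grasp_force: 41.9
```

```bash
python3 - <<'E'
from go import *
go(.5612,-.1285,.199)
p=camera("wrist"); im=p["img"][:,:,::-1]; cv2.imwrite("pics/w3.png",im)
# mark angle on knob top vs earlier shot
X=cloud(p); m=(X[...,2]>.19)&(X[...,2]<.22)&(p["depth"]>0); m[:240]=0; m&=(np.arange(512)[None]>190)&(np.arange(512)[None]<330)
print(np.percentile(X[m][:,2],[5,50,80,95]))
g=im[270:345,200:315].mean(2); ys,xs=np.where(g<60); print(len(xs))
E
```

```text
frac [ 0.003  0.    -0.011] yaw 150.36 pos [ 0.5616 -0.1288  0.1973] q [ 1.03  0.51 -1.14  1.63  0.47  1.32  0.86] f [ 1.19 -1.67 -0.17] t [-0.258 -0.342  0.125] 23.25
[0.20478326 0.21004295 0.21092975 0.2115191 ]
1811
```

View pics/w3.png

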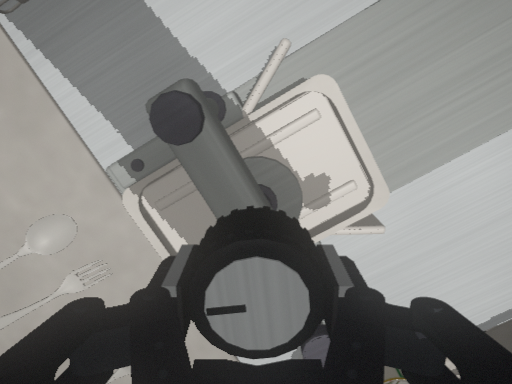

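The mark on the knob stays fixed in the gripper frame, at (225,310), so the knob is turning with the tool and isn't slipping.

Call:
carry_out(
  deltas=[
    [0, 0, 0.003, 0.25, -0.3],
    [0, 0, 0.006, 0.5, -0.3],
    [0, 0, 0.008, 0.75, -0.3],
    [0, 0, 0.011, 1, -0.3],
  ],
)

```text
clock: 23.8
position: [0.5616, -0.1288, 0.1957]
ee_rot: [0.496, 0.868, -0.0, 0.0]
ft_force: [1.6, -2.0, 0.2]
grip_width: 0.6
grasp_force: 42.0
```

```bash
python3 -c "
from go import *
go(.5612,-.1285,.199)"
```

```text
frac [ 0.003 -0.001 -0.022] yaw 120.49 pos [ 0.5616 -0.1288  0.1957] q [ 0.96  0.46 -1.04  1.63  0.41  1.29  0.39] f [ 1.58 -2.    0.23] t [-0.408 -0.265  0.177] 23.8
```

Call:
carry_out(
  deltas=[
    [0, 0, 0.003, 0.25, -0.3],
    [0, 0, 0.0055, 0.5, -0.3],
  ],
)

```text
clock: 24.05
position: [0.5615, -0.1288, 0.1948]
ee_rot: [0.605, 0.796, -0.0, 0.0]
ft_force: [1.5, -0.9, -0.6]
grip_width: 0.6
grasp_force: 41.9
```

```bash
python3 -c "
from go import *
go(.5612,-.1285,.199)"
```

```text
frac [ 0.003 -0.002 -0.028] yaw 105.49 pos [ 0.5615 -0.1288  0.1948] q [ 0.93  0.44 -0.99  1.63  0.38  1.28  0.14] f [ 1.49 -0.95 -0.59] t [-0.395 -0.291  0.166] 24.05
```

Call:
carry_out(
  deltas=[
    [0, 0, 0.003, 0.25, -0.3],
    [0, 0, 0.0055, 0.5, -0.3],
  ],
)

```text
clock: 24.3
position: [0.5615, -0.1288, 0.194]
ee_rot: [0.704, 0.71, -0.0, 0.0]
ft_force: [1.4, -2.7, -0.1]
grip_width: 0.597
grasp_force: 41.9
```

```bash
python3 -c "
from go import *
go(.5612,-.1285,.199)"
```

```text
frac [ 0.002 -0.002 -0.033] yaw 90.49 pos [ 0.5615 -0.1288  0.194 ] q [ 0.9   0.42 -0.94  1.64  0.35  1.27 -0.1 ] f [ 1.4  -2.71 -0.06] t [-0.448 -0.236  0.127] 24.3
```

Call:
carry_out(
  deltas=[
    [0, 0, 0.003, 0.25, -0.3],
    [0, 0, 0.0055, 0.5, -0.3],
  ],
)

```text
clock: 24.55
position: [0.5615, -0.1289, 0.1932]
ee_rot: [0.791, 0.612, -0.0, 0.0]
ft_force: [0.9, -1.9, 0.1]
grip_width: 0.596
grasp_force: 41.9
```

```bash
python3 -c "
from go import *
go(.5612,-.1285,.199)"
```

```text
frac [ 0.002 -0.002 -0.039] yaw 75.48 pos [ 0.5615 -0.1289  0.1932] q [ 0.86  0.4  -0.89  1.64  0.33  1.26 -0.34] f [ 0.92 -1.92  0.11] t [-0.465 -0.19   0.179] 24.55
```

Call:
carry_out(
  deltas=[
    [0, 0, 0.003, 0.25, -0.3],
    [0, 0, 0.0055, 0.5, -0.3],
  ],
)

```text
clock: 24.8
position: [0.5615, -0.1288, 0.1923]
ee_rot: [0.864, 0.504, -0.0, 0.0]
ft_force: [-0.6, -0.9, 1.0]
grip_width: 0.598
grasp_force: 41.9
```

```bash
python3 -c "
from go import *
go(.5612,-.1285,.199)"
```

```text
frac [ 0.001 -0.003 -0.045] yaw 60.49 pos [ 0.5615 -0.1288  0.1923] q [ 0.83  0.39 -0.84  1.64  0.3   1.25 -0.59] f [-0.59 -0.95  1.  ] t [-0.462 -0.16   0.161] 24.8
```

Call:
carry_out(
  deltas=[
    [0, 0, 0.003, 0.25, -0.3],
    [0, 0, 0.0055, 0.5, -0.3],
  ],
)

```text
clock: 25.05
position: [0.5614, -0.1288, 0.1915]
ee_rot: [0.922, 0.387, -0.0, 0.0]
ft_force: [0.4, -2.4, 0.3]
grip_width: 0.601
grasp_force: 41.9
```

```bash
python3 -c "
from go import *
go(.5612,-.1285,.199)"
```

```text
frac [ 0.001 -0.002 -0.05 ] yaw 45.5 pos [ 0.5614 -0.1288  0.1915] q [ 0.8   0.37 -0.8   1.64  0.28  1.24 -0.83] f [ 0.36 -2.38  0.34] t [-0.474 -0.092  0.112] 25.05
```

Call:
carry_out(
  deltas=[
    [0, 0, 0.003, 0.25, -0.3],
    [0, 0, 0.0055, 0.5, -0.3],
  ],
)

```text
clock: 25.3
position: [0.5613, -0.1288, 0.1906]
ee_rot: [0.965, 0.263, -0.0, 0.0]
ft_force: [-0.1, -2.2, 1.0]
grip_width: 0.597
grasp_force: 41.9
```

```bash
python3 -c "
from go import *
go(.5612,-.1285,.199)"
```

```text
frac [ 0.    -0.002 -0.056] yaw 30.5 pos [ 0.5613 -0.1288  0.1906] q [ 0.76  0.36 -0.76  1.65  0.26  1.24 -1.08] f [-0.14 -2.17  1.  ] t [-0.403 -0.061  0.149] 25.3
```

Call:
carry_out(
  deltas=[
    [0, 0, 0.003, 0.25, -0.3],
    [0, 0, 0.0055, 0.5, -0.3],
  ],
)

```text
clock: 25.55
position: [0.5613, -0.1288, 0.1898]
ee_rot: [0.991, 0.135, -0.0, 0.0]
ft_force: [0.0, -1.7, 1.9]
grip_width: 0.598
grasp_force: 41.9
```

```bash
python3 -c "
from go import *
go(.5612,-.1285,.199)"
```

```text
frac [-0.    -0.002 -0.061] yaw 15.49 pos [ 0.5613 -0.1288  0.1898] q [ 0.73  0.35 -0.71  1.65  0.24  1.23 -1.33] f [ 0.01 -1.67  1.95] t [-0.425  0.011  0.185] 25.55
```

Call:
carry_out(
  deltas=[
    [0, 0, 0.0018, 0.17, -0.3],
    [0, 0, 0.0037, 0.33, -0.3],
  ],
)

```text
clock: 25.8
position: [0.5613, -0.1287, 0.1894]
ee_rot: [0.999, 0.05, -0.0, 0.0]
ft_force: [-1.9, -1.1, 1.5]
grip_width: 0.596
grasp_force: 41.9
```

```bash
python3 -c "
from go import *
go(.5612,-.1285,.199)"
```

```text
frac [-0.001 -0.002 -0.064] yaw 5.69 pos [ 0.5613 -0.1287  0.1894] q [ 0.71  0.35 -0.69  1.65  0.23  1.23 -1.5 ] f [-1.88 -1.08  1.48] t [-0.427  0.155  0.18 ] 25.8
```

Call:
carry_out(
  deltas=[
    [0, 0, 0.0018, 0.17, -0.3],
    [0, 0, 0.0037, 0.33, -0.3],
  ],
)

```text
clock: 26.05
position: [0.5613, -0.1287, 0.1889]
ee_rot: [0.999, -0.037, -0.0, 0.0]
ft_force: [-0.9, -2.0, 3.7]
grip_width: 0.6
grasp_force: 42.0
```

```bash
python3 -c "
from go import *
go(.5612,-.1285,.199)"
```

```text
frac [-0.001 -0.001 -0.068] yaw -4.21 pos [ 0.5613 -0.1287  0.1889] q [ 0.69  0.34 -0.66  1.65  0.22  1.23 -1.66] f [-0.95 -2.02  3.74] t [-0.384  0.219  0.317] 26.05
```

```bash
python3 -c "
from go import *
for i in range(6):
  camera('wrist'); s=manip.get_obs(); print(s['torque'].round(3),s['ft_force'].round(2),s['tau'][6].round(3))"
```

```text
[-0.455  0.189  0.129] [-0.4  -1.32  3.17] 0.755
[-0.419  0.211 -0.058] [-1.12 -2.3   2.97] -1.098
[-0.506  0.305 -0.067] [-1.85 -1.96  3.14] -0.442
[-0.436  0.284 -0.053] [-1.6  -2.15  4.2 ] -0.075
[-0.451  0.304 -0.077] [-1.11 -2.62  3.9 ] 0.04
[-0.499  0.374 -0.008] [-1.1  -2.23  4.12] 0.045
```

Call:
carry_out(
  deltas=[
    [0, 0, 0.0015, 0.13, -0.3],
  ],
)

```text
clock: 26.48
position: [0.5614, -0.1286, 0.1887]
ee_rot: [0.998, -0.07, 0.0, 0.0]
ft_force: [-2.8, -1.6, 5.8]
grip_width: 0.6
grasp_force: 42.5
```

```bash
python3 -c "
from go import *
for i in range(4):
  camera('wrist'); s=manip.get_obs(); print(s['torque'].round(3),s['ft_force'].round(2),s['tau'][6].round(3))
go(.5612,-.1285,.199)"
```

```text
[-0.525  0.384  0.204] [-1.46 -2.62  4.83] 0.666
[-0.505  0.43  -0.083] [-1.56 -1.79  4.85] -0.825
[-0.51   0.42  -0.061] [-2.03 -1.05  5.34] -0.257
[-0.466  0.433 -0.08 ] [-2.08 -2.01  4.89] -0.008
frac [-0.001 -0.001 -0.069] yaw -7.99 pos [ 0.5614 -0.1287  0.1887] q [ 0.68  0.34 -0.65  1.65  0.22  1.22 -1.72] f [-2.08 -2.01  4.89] t [-0.466  0.433 -0.08 ] 26.675
```

Call:
carry_out(
  deltas=[
    [0, 0, 0.001, 0.1, -0.3],
    [0, 0, 0.0018, 0.2, -0.3],
  ],
)

```text
clock: 26.92
position: [0.5614, -0.1286, 0.1884]
ee_rot: [0.992, -0.122, 0.0, 0.0]
ft_force: [-1.5, -2.8, 6.0]
grip_width: 0.598
grasp_force: 42.5
```

```bash
python3 -c "
from go import *
go(.5612,-.1285,.199)
for i in range(2):
  camera('wrist'); s=manip.get_obs(); print(s['torque'].round(3),s['ft_force'].round(2),s['tau'][6].round(3))
"
```

```text
frac [-0.002 -0.    -0.071] yaw -14.05 pos [ 0.5614 -0.1286  0.1884] q [ 0.67  0.34 -0.63  1.65  0.21  1.22 -1.82] f [-1.52 -2.79  6.03] t [-0.48   0.417  0.292] 26.925
[-0.553  0.422  0.196] [-2.09 -2.46  5.41] 0.233
[-0.514  0.448  0.05 ] [-1.61 -1.53  5.1 ] -0.723
```

Call:
carry_out(
  deltas=[
    [0, 0, 0.001, 0.1, -0.3],
    [0, 0, 0.0018, 0.2, -0.3],
  ],
)

```text
clock: 27.28
position: [0.5614, -0.1286, 0.1881]
ee_rot: [0.985, -0.174, 0.0, 0.0]
ft_force: [-1.2, -2.6, 4.6]
grip_width: 0.595
grasp_force: 42.5
```

```bash
python3 -c "
from go import *
go(.5612,-.1285,.199)
for i in range(2):
  camera('wrist'); s=manip.get_obs(); print(s['torque'].round(3),s['ft_force'].round(2),s['tau'][6].round(3))
"
```

```text
frac [-0.001 -0.    -0.073] yaw -20.05 pos [ 0.5614 -0.1286  0.1881] q [ 0.66  0.33 -0.62  1.65  0.2   1.22 -1.92] f [-1.23 -2.62  4.57] t [-0.522  0.425  0.369] 27.275
[-0.531  0.444  0.195] [-1.37 -1.89  4.86] 0.208
[-0.502  0.431  0.124] [-1.79 -1.59  4.96] -0.749
```

Call:
carry_out(
  deltas=[
    [0, 0, 0.0007, 0.08, -0.3],
    [0, 0, 0.0014, 0.15, -0.3],
  ],
)

```text
clock: 27.62
position: [0.5614, -0.1285, 0.1879]
ee_rot: [0.977, -0.212, 0.0, 0.0]
ft_force: [-1.9, -1.6, 4.8]
grip_width: 0.602
grasp_force: 42.5
```

```bash
python3 -c "
from go import *
go(.5612,-.1285,.199)
for i in range(2):
  camera('wrist'); s=manip.get_obs(); print(s['torque'].round(3),s['ft_force'].round(2),s['tau'][6].round(3))
"
```

```text
frac [-0.001  0.    -0.074] yaw -24.52 pos [ 0.5614 -0.1285  0.1879] q [ 0.65  0.33 -0.61  1.65  0.2   1.22 -2.  ] f [-1.88 -1.63  4.77] t [-0.484  0.481  0.401] 27.625
[-0.485  0.447  0.263] [-1.81 -2.18  5.52] 0.013
[-0.419  0.486  0.216] [-2.2  -1.11  4.94] -0.64
```

Call:
carry_out(
  deltas=[
    [0, 0, 0.0007, 0.07, -0.3],
    [0, 0, 0.0012, 0.13, -0.3],
  ],
)

```text
clock: 27.98
position: [0.5614, -0.1285, 0.1877]
ee_rot: [0.969, -0.245, 0.0, 0.0]
ft_force: [-2.6, -0.3, 5.2]
grip_width: 0.598
grasp_force: 42.5
```

```bash
python3 -c "
from go import *
go(.5612,-.1285,.199)
for i in range(2):
  camera('wrist'); s=manip.get_obs(); print(s['torque'].round(3),s['ft_force'].round(2),s['tau'][6].round(3))
"
```

```text
frac [-0.001  0.001 -0.075] yaw -28.41 pos [ 0.5614 -0.1285  0.1877] q [ 0.64  0.33 -0.6   1.65  0.19  1.22 -2.06] f [-2.64 -0.29  5.21] t [-0.52   0.482  0.33 ] 27.975
[-0.528  0.457  0.321] [-2.66 -2.24  4.78] -0.056
[-0.447  0.422  0.198] [-1.77 -1.28  4.86] -0.611
```

Call:
carry_out(
  deltas=[
    [0, 0, 0.0007, 0.07, -0.3],
    [0, 0, 0.0012, 0.13, -0.3],
  ],
)

```text
clock: 28.32
position: [0.5614, -0.1285, 0.1876]
ee_rot: [0.961, -0.278, 0.0, 0.0]
ft_force: [-2.1, -2.1, 5.8]
grip_width: 0.598
grasp_force: 42.5
```

```bash
python3 -c "
from go import *
go(.5612,-.1285,.199)
for i in range(2):
  camera('wrist'); s=manip.get_obs(); print(s['torque'].round(3),s['ft_force'].round(2),s['tau'][6].round(3))
"
```

```text
frac [-0.001  0.001 -0.076] yaw -32.3 pos [ 0.5614 -0.1285  0.1876] q [ 0.63  0.33 -0.59  1.66  0.19  1.22 -2.13] f [-2.12 -2.12  5.82] t [-0.438  0.458  0.385] 28.325
[-0.428  0.534  0.292] [-2.45 -1.46  5.15] -0.073
[-0.437  0.532  0.202] [-2.08 -2.72  5.06] -0.629
```

```bash
cat > mk.py <<'E'
from h import *
def mark(im,c=(257,305),r=44):
    g=im.mean(2); v,u=np.mgrid[:384,:512]; m=(np.hypot(u-c[0],v-c[1])<r)&(g<60)
    n,L,st,ce=cv2.connectedComponentsWithStats(m.astype(np.uint8))
    for i in range(1,n):
        if st[i,4]>40: print(st[i].tolist(),ce[i].round(1))
E
python3 - <<'E'
from mk import *
mark(cv2.imread("pics/w3.png")); print('-'); p=camera("wrist"); cv2.imwrite("pics/w4.png",p["img"][:,:,::-1]); mark(p["img"])
E
```

```text
[214, 305, 32, 10, 221] [229.2 309.5]
-
[214, 304, 33, 11, 232] [229.9 309. ]
```

Call:
carry_out(
  deltas=[
    [0, 0, 0.0007, 0.07, -0.3],
    [0, 0, 0.0012, 0.13, -0.3],
  ],
)

```text
clock: 28.72
position: [0.5614, -0.1285, 0.1874]
ee_rot: [0.951, -0.311, 0.0, 0.0]
ft_force: [-1.7, -1.9, 5.7]
grip_width: 0.599
grasp_force: 42.5
```

```bash
python3 -c "
from go import *
go(.5612,-.1285,.199)
from mk import mark
for i in range(2):
  p=camera('wrist'); s=manip.get_obs(); print(s['torque'].round(3),s['ft_force'].round(2),s['tau'][6].round(3))
mark(p['img'])
"
```

```text
frac [-0.001  0.001 -0.077] yaw -36.2 pos [ 0.5614 -0.1285  0.1874] q [ 0.62  0.33 -0.58  1.66  0.19  1.21 -2.2 ] f [-1.7  -1.93  5.68] t [-0.452  0.515  0.413] 28.725
[-0.463  0.514  0.319] [-1.87 -2.15  5.78] -0.09
[-0.371  0.528  0.169] [-2.19 -1.87  5.43] -0.646
[214, 305, 33, 10, 227] [229.7 309. ]
```

Call:
carry_out(
  deltas=[
    [0, 0, 0.0007, 0.07, -0.3],
    [0, 0, 0.0012, 0.13, -0.3],
  ],
)

```text
clock: 29.08
position: [0.5614, -0.1284, 0.1872]
ee_rot: [0.939, -0.343, 0.0, 0.0]
ft_force: [-1.9, -2.8, 6.1]
grip_width: 0.596
grasp_force: 42.5
```

```bash
python3 -c "
from go import *
go(.5612,-.1285,.199)
for i in range(2):
  p=camera('wrist'); s=manip.get_obs(); print(s['torque'].round(3),s['ft_force'].round(2),s['tau'][6].round(3))
"
```

```text
frac [-0.001  0.001 -0.079] yaw -40.1 pos [ 0.5614 -0.1284  0.1872] q [ 0.62  0.32 -0.57  1.66  0.18  1.21 -2.26] f [-1.92 -2.82  6.06] t [-0.445  0.485  0.355] 29.075
[-0.46   0.42   0.404] [-2.03 -2.2   5.78] -0.105
[-0.419  0.448  0.204] [-1.4  -1.39  5.69] -0.662
```

Call:
carry_out(
  deltas=[
    [0, 0, 0.0007, 0.07, -0.3],
    [0, 0, 0.0012, 0.13, -0.3],
  ],
)

```text
clock: 29.42
position: [0.5614, -0.1284, 0.187]
ee_rot: [0.927, -0.375, 0.0, 0.0]
ft_force: [-1.2, -2.4, 5.3]
grip_width: 0.598
grasp_force: 42.5
```

```bash
python3 -c "
from go import *
go(.5612,-.1285,.199)
for i in range(2):
  p=camera('wrist'); s=manip.get_obs(); print(s['torque'].round(3),s['ft_force'].round(2),s['tau'][6].round(3))
"
```

```text
frac [-0.001  0.001 -0.08 ] yaw -44.0 pos [ 0.5614 -0.1284  0.187 ] q [ 0.61  0.32 -0.56  1.66  0.18  1.21 -2.33] f [-1.21 -2.38  5.26] t [-0.409  0.483  0.439] 29.425
[-0.458  0.477  0.383] [-1.88 -1.22  5.94] -0.122
[-0.425  0.496  0.238] [-1.74 -1.74  5.18] -0.678
```

Call:
carry_out(
  deltas=[
    [0, 0, 0.0007, 0.07, -0.3],
    [0, 0, 0.0012, 0.13, -0.3],
  ],
)

```text
clock: 29.78
position: [0.5614, -0.1284, 0.1869]
ee_rot: [0.914, -0.406, 0.0, 0.0]
ft_force: [-2.1, -2.0, 6.6]
grip_width: 0.596
grasp_force: 42.5
```

```bash
python3 -c "
from go import *
go(.5612,-.1285,.199)
for i in range(2):
  p=camera('wrist'); s=manip.get_obs(); print(s['torque'].round(3),s['ft_force'].round(2),s['tau'][6].round(3))
p=camera('top'); save(p,'t5.png',(200,150,370,250),4)
"
```

```text
frac [-0.     0.002 -0.081] yaw -47.89 pos [ 0.5614 -0.1284  0.1869] q [ 0.6   0.32 -0.55  1.66  0.18  1.21 -2.39] f [-2.13 -2.    6.55] t [-0.421  0.507  0.459] 29.775
[-0.411  0.529  0.431] [-1.49 -1.66  7.14] -0.138
[-0.435  0.482  0.245] [-1.84 -1.22  6.52] -0.695
```

```bash
python3 - <<'E'
from mk import *
v,u=np.mgrid[:384,:512]
for n in ("wrist","wrist"):
    p=camera(n); s=manip.get_obs(); m=(np.hypot(u-257,v-305)<44)&(p["depth"]>0)
    print("depth med",np.median(p["depth"][m]).round(5), "z",np.median(cloud(p)[m][:,2]).round(5),s["position"].round(4),s["clock"])
    mark(p["img"])
    g=p["img"].mean(2); e=g[:,257]
print(s["torque"],s["ft_force"])
p=camera("top"); X=cloud(p); b=boxes_of("knob",p); print([(x["conf"],x["position"]) for x in b[:2]])
b=boxes_of("base_end",p); print([(x["conf"],x["position"]) for x in b[:3]])
E
```

```text
depth med 0.12239 z 0.20044 [ 0.5614 -0.1284  0.1868] 29.975
[214, 304, 33, 10, 229] [229.7 308.8]
depth med 0.12236 z 0.20045 [ 0.5614 -0.1284  0.1869] 30.025
[214, 304, 33, 10, 228] [229.6 308.8]
[-0.33262851  0.48508201  0.24438668] [-2.2239525  -2.72626193  5.06992913]
[(0.41, [0.5482, -0.1124, 0.1983])]
[(0.78, [0.5473, 0.0224, 0.0058])]
```

View pics/t5.png

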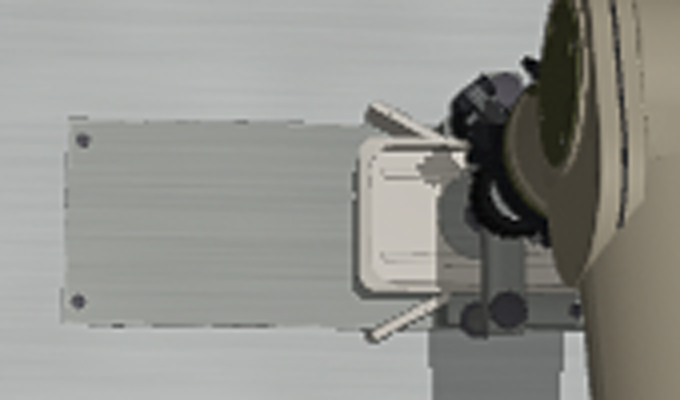

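Call:
carry_out(
  deltas=[
    [0, 0, 0.0003, 0.07, -0.3],
    [0, 0, 0.0006, 0.13, -0.3],
  ],
)

```text
clock: 30.42
position: [0.5614, -0.1284, 0.1867]
ee_rot: [0.9, -0.437, 0.0, 0.0]
ft_force: [-1.3, -0.5, 6.0]
grip_width: 0.595
grasp_force: 42.5
```

```bash
cat > rd.py <<'E'
from go import *
go(.5612,-.1285,.199)
v,u=np.mgrid[:384,:512]
for i in range(2):
  p=camera('wrist'); s=manip.get_obs(); print(s['torque'].round(3),s['ft_force'].round(2),s['tau'][6].round(3))
m=(np.hypot(u-257,v-305)<44)&(p["depth"]>0); print("depth",np.median(p["depth"][m]).round(5))
from mk import mark
mark(p['img'])
E
python3 rd.py
```

```text
frac [-0.     0.002 -0.082] yaw -51.79 pos [ 0.5614 -0.1284  0.1867] q [ 0.59  0.32 -0.54  1.66  0.17  1.21 -2.46] f [-1.26 -0.52  6.04] t [-0.407  0.405  0.497] 30.425
[-0.388  0.42   0.443] [-1.22 -1.97  4.07] -0.155
[-0.397  0.399  0.269] [-2.27 -0.92  5.04] -0.712
depth 0.12233
[214, 304, 33, 10, 229] [229.7 308.7]
```

Call:
carry_out(
  deltas=[
    [0, 0, 0, 0, 0.2],
    [0, 0, 0, 0, 0.6],
    [0, 0, 0, 0, 1],
    [0, 0, 0, 0, 1],
  ],
)

```text
clock: 31.02
position: [0.5613, -0.1283, 0.1863]
ee_rot: [0.899, -0.437, -0.0, -0.0]
ft_force: [-0.1, 0.6, -0.3]
grip_width: 0.994
grasp_force: 0.0
```

Call:
carry_out(
  deltas=[
    [0, 0, 0, -0.3, 1],
    [0, 0, 0, -0.65, 1],
    [0, 0, 0, -1, 1],
  ],
)

```text
clock: 31.4
position: [0.5614, -0.1283, 0.1865]
ee_rot: [0.982, -0.187, 0.0, -0.0]
ft_force: [0.9, -0.3, 0.6]
grip_width: 1.0
grasp_force: 0.0
```

Call:
carry_out(
  deltas=[
    [0, 0, 0, -0.35, 1],
    [0, 0, 0, -0.7, 1],
    [0, 0, 0, -1, 1],
  ],
)

```text
clock: 31.78
position: [0.5614, -0.1284, 0.1865]
ee_rot: [0.997, 0.074, -0.0, -0.0]
ft_force: [0.0, -0.5, -0.0]
grip_width: 0.999
grasp_force: 0.0
```

Call:
carry_out(
  deltas=[
    [0, 0, 0, -0.35, 1],
    [0, 0, 0, -0.7, 1],
    [0, 0, 0, -1, 1],
    [0, 0, 0, -1, 1],
  ],
)

```text
clock: 32.28
position: [0.5614, -0.1285, 0.1864]
ee_rot: [0.945, 0.326, 0.0, -0.0]
ft_force: [0.1, -0.3, 0.1]
grip_width: 1.0
grasp_force: 0.0
```

```bash
python3 rd.py
```

```text
frac [-0.001 -0.    -0.084] yaw 38.06 pos [ 0.5614 -0.1285  0.1864] q [ 0.78  0.37 -0.77  1.65  0.27  1.23 -0.96] f [ 0.06 -0.31  0.1 ] t [ 0.036 -0.018  0.015] 32.275
[ 0.013 -0.021  0.012] [ 0.53 -0.68  0.09] 0.665
[-0.054  0.026 -0.04 ] [ 0.2   0.27 -0.03] 0.194
depth 0.12052
[224, 272, 30, 33, 291] [238.6 288. ]
```

Call:
carry_out(
  deltas=[
    [0, 0, -0.015, 0, 0.4],
    [0, 0, -0.015, 0, 0.1],
    [0, 0, -0.015, 0, -0.3],
    [0, 0, -0.015, 0, -0.3],
    [0, 0, -0.015, 0, -0.3],
  ],
)

```text
clock: 33.0
position: [0.5617, -0.1285, 0.1893]
ee_rot: [0.945, 0.326, 0.0, 0.0]
ft_force: [0.1, -0.4, 5.3]
grip_width: 0.597
grasp_force: 41.3
```

Call:
carry_out(
  deltas=[
    [0, 0, 0.001, 0.15, -0.3],
    [0, 0, 0.003, 0.3, -0.3],
    [0, 0, 0.005, 0.45, -0.3],
    [0, 0, 0.0065, 0.6, -0.3],
  ],
)

```text
clock: 33.5
position: [0.5618, -0.1286, 0.1884]
ee_rot: [0.985, 0.174, 0.0, 0.0]
ft_force: [-0.4, 0.3, 5.9]
grip_width: 0.601
grasp_force: 41.4
```

```bash
python3 rd.py
```

```text
frac [-0.003 -0.002 -0.071] yaw 19.98 pos [ 0.5618 -0.1286  0.1884] q [ 0.74  0.36 -0.72  1.65  0.25  1.23 -1.26] f [-0.42  0.31  5.91] t [-0.219  0.082  0.368] 33.5
[-0.189  0.045  0.291] [-0.62 -0.49  4.93] 0.392
[-0.158  0.055  0.026] [ 0.46 -0.49  5.76] -1.048
depth 0.12379
[226, 270, 28, 31, 260] [239.5 285.2]
```

Call:
carry_out(
  deltas=[
    [0, 0, 0.0009, 0.08, -0.3],
    [0, 0, 0.0018, 0.16, -0.3],
  ],
)

```text
clock: 33.85
position: [0.5618, -0.1285, 0.1882]
ee_rot: [0.991, 0.133, 0.001, 0.0]
ft_force: [0.2, -0.3, 6.3]
grip_width: 0.596
grasp_force: 41.5
```

```bash
python3 rd.py
```

```text
frac [-0.004 -0.001 -0.072] yaw 15.26 pos [ 0.5618 -0.1285  0.1882] q [ 0.73  0.35 -0.71  1.65  0.24  1.23 -1.34] f [ 0.25 -0.32  6.28] t [-0.162  0.154  0.462] 33.85
[-0.166  0.065  0.363] [-0.14 -0.71  5.81] -0.003
[-0.109  0.07   0.19 ] [ 1.33 -0.97  5.51] -0.76
depth 0.12381
[226, 270, 28, 31, 257] [239.5 285.2]
```

Call:
carry_out(
  deltas=[
    [0, 0, 0.0009, 0.08, -0.3],
    [0, 0, 0.0018, 0.16, -0.3],
  ],
)

```text
clock: 34.2
position: [0.5618, -0.1286, 0.1879]
ee_rot: [0.996, 0.091, 0.001, 0.0]
ft_force: [0.3, -1.0, 6.6]
grip_width: 0.598
grasp_force: 41.5
```

```bash
python3 rd.py
```

```text
frac [-0.004 -0.001 -0.074] yaw 10.46 pos [ 0.5618 -0.1286  0.1879] q [ 0.72  0.35 -0.7   1.65  0.24  1.23 -1.42] f [ 0.33 -0.97  6.57] t [-0.158  0.127  0.455] 34.2
[-0.192  0.044  0.413] [-0.39 -0.75  6.19] -0.022
[-0.162  0.037  0.206] [-0.12 -1.25  6.28] -0.78
depth 0.12381
[226, 270, 28, 31, 258] [239.5 285.2]
```

Call:
carry_out(
  deltas=[
    [0, 0, 0.0009, 0.08, -0.3],
    [0, 0, 0.0018, 0.16, -0.3],
  ],
)

```text
clock: 34.55
position: [0.5618, -0.1286, 0.1877]
ee_rot: [0.999, 0.049, 0.001, 0.0]
ft_force: [-1.6, -1.3, 6.4]
grip_width: 0.595
grasp_force: 41.5
```

```bash
python3 rd.py
```

```text
frac [-0.004 -0.001 -0.075] yaw 5.66 pos [ 0.5618 -0.1286  0.1877] q [ 0.71  0.35 -0.68  1.65  0.23  1.22 -1.5 ] f [-1.57 -1.31  6.42] t [-0.204  0.096  0.488] 34.55
[-0.223  0.149  0.433] [-0.14 -1.28  6.75] -0.041
[-0.184  0.151  0.307] [ 0.33 -0.59  6.74] -0.8
depth 0.12379
[226, 270, 28, 31, 257] [239.5 285.1]
```

Call:
carry_out(
  deltas=[
    [0, 0, 0.0008, 0.08, -0.3],
    [0, 0, 0.0016, 0.16, -0.3],
  ],
)

```text
clock: 34.9
position: [0.5618, -0.1285, 0.1875]
ee_rot: [1.0, 0.008, 0.001, 0.0]
ft_force: [-0.7, -0.8, 7.1]
grip_width: 0.597
grasp_force: 41.5
```

```bash
python3 rd.py
```

```text
frac [-0.004 -0.    -0.077] yaw 0.86 pos [ 0.5618 -0.1285  0.1875] q [ 0.7   0.34 -0.67  1.65  0.23  1.22 -1.58] f [-0.72 -0.85  7.1 ] t [-0.182  0.133  0.566] 34.9
[-0.211  0.101  0.49 ] [-0.2  -1.38  7.18] -0.06
[-0.158  0.101  0.236] [-0.98 -1.23  6.94] -0.82
depth 0.1238
[226, 271, 28, 30, 256] [239.6 285.3]
```

Call:
carry_out(
  deltas=[
    [0, 0, 0.0008, 0.08, -0.3],
    [0, 0, 0.0016, 0.16, -0.3],
  ],
)

```text
clock: 35.25
position: [0.5618, -0.1286, 0.1873]
ee_rot: [0.999, -0.034, 0.001, 0.0]
ft_force: [-0.7, -0.7, 5.9]
grip_width: 0.598
grasp_force: 41.5
```

```bash
python3 rd.py
```

```text
frac [-0.004 -0.    -0.078] yaw -3.94 pos [ 0.5618 -0.1286  0.1873] q [ 0.69  0.34 -0.66  1.65  0.22  1.22 -1.66] f [-0.68 -0.72  5.87] t [-0.195  0.146  0.473] 35.25
[-0.25   0.102  0.402] [-0.44 -1.92  6.52] -0.078
[-0.171  0.08   0.29 ] [-0.38 -0.93  7.02] -0.839
depth 0.1238
[226, 271, 28, 30, 247] [239.6 285.2]
```

Call:
carry_out(
  deltas=[
    [0, 0, 0.0008, 0.08, -0.3],
    [0, 0, 0.0016, 0.16, -0.3],
  ],
)

```text
clock: 35.6
position: [0.5619, -0.1287, 0.1872]
ee_rot: [0.997, -0.076, 0.001, 0.0]
ft_force: [-1.5, -1.5, 8.4]
grip_width: 0.6
grasp_force: 41.6
```

```bash
python3 rd.py
```

```text
frac [-0.005 -0.    -0.079] yaw -8.77 pos [ 0.5619 -0.1287  0.1872] q [ 0.68  0.34 -0.64  1.65  0.22  1.22 -1.74] f [-1.46 -1.47  8.38] t [-0.191  0.153  0.258] 35.6
[-0.238  0.158  0.151] [-0.95 -1.26  6.91] 0.221
[-0.164  0.213  0.138] [-0.17 -1.28  8.03] -0.685
depth 0.12374
[226, 270, 28, 31, 249] [239.3 285. ]
```

Call:
carry_out(
  deltas=[
    [0, 0, 0.0008, 0.08, -0.3],
    [0, 0, 0.0016, 0.16, -0.3],
  ],
)

```text
clock: 35.95
position: [0.562, -0.1287, 0.1871]
ee_rot: [0.993, -0.118, 0.001, 0.0]
ft_force: [-1.2, -1.5, 10.6]
grip_width: 0.599
grasp_force: 41.7
```

```bash
python3 rd.py
```

```text
frac [-0.005 -0.    -0.079] yaw -13.57 pos [ 0.562  -0.1287  0.1871] q [ 0.67  0.34 -0.63  1.65  0.21  1.22 -1.82] f [-1.19 -1.54 10.59] t [-0.167  0.284  0.24 ] 35.95
[-0.182  0.267  0.154] [-0.99 -0.67  9.64] 0.209
[-0.156  0.253  0.111] [-1.52 -0.32  9.25] -0.681
depth 0.12377
[226, 271, 28, 30, 246] [239.5 285.2]
```

Call:
carry_out(
  deltas=[
    [0, 0, -0.0015, 0.08, -0.3],
    [0, 0, -0.003, 0.16, -0.3],
  ],
)

```text
clock: 36.3
position: [0.5618, -0.1288, 0.1872]
ee_rot: [0.987, -0.16, 0.001, 0.0]
ft_force: [0.6, -2.6, 4.3]
grip_width: 0.603
grasp_force: 41.5
```

```bash
python3 rd.py
```

```text
frac [-0.004 -0.    -0.079] yaw -18.38 pos [ 0.5618 -0.1288  0.1872] q [ 0.66  0.33 -0.62  1.65  0.21  1.22 -1.9 ] f [ 0.57 -2.59  4.34] t [-0.303  0.026  0.2  ] 36.3
[-0.197 -0.057  0.201] [ 0.56 -1.29  8.63] 0.242
[-0.341  0.08   0.16 ] [-0.72 -1.03  5.3 ] -0.698
depth 0.12378
[226, 271, 28, 29, 237] [239.4 285. ]
```

```bash
python3 rd.py | grep -v depth
```

```text
frac [-0.005 -0.    -0.079] yaw -18.36 pos [ 0.5619 -0.1288  0.1872] q [ 0.66  0.33 -0.62  1.65  0.21  1.22 -1.9 ] f [-0.72 -1.03  5.3 ] t [-0.341  0.08   0.16 ] 36.4
[-0.106 -0.041  0.192] [ 0.9  -1.11  7.73] -0.358
[-0.327  0.08   0.165] [ 0.12 -1.2   5.92] -0.22
[226, 271, 28, 29, 241] [239.5 285. ]
```

Call:
carry_out(
  deltas=[
    [0, 0, -0.001, 0.08, -0.3],
    [0, 0, -0.002, 0.16, -0.3],
  ],
)

```text
clock: 36.75
position: [0.5618, -0.1288, 0.1873]
ee_rot: [0.98, -0.201, 0.001, 0.0]
ft_force: [0.7, -1.4, 4.8]
grip_width: 0.597
grasp_force: 41.4
```

```bash
python3 rd.py; python3 rd.py | grep -v depth
```

```text
frac [-0.004 -0.    -0.078] yaw -23.18 pos [ 0.5618 -0.1288  0.1873] q [ 0.65  0.33 -0.61  1.65  0.2   1.22 -1.98] f [ 0.68 -1.37  4.84] t [-0.197 -0.139  0.163] 36.75
[-0.209 -0.166  0.11 ] [ 0.04 -1.23  7.93] 0.287
[-0.389  0.044  0.12 ] [-0.07 -0.65  6.41] -0.751
depth 0.1238
[226, 270, 28, 30, 233] [239.5 284.9]
frac [-0.005  0.    -0.078] yaw -23.15 pos [ 0.5618 -0.1288  0.1874] q [ 0.65  0.33 -0.61  1.65  0.2   1.22 -1.98] f [-0.07 -0.65  6.41] t [-0.389  0.044  0.12 ] 36.85
[-0.432  0.084  0.119] [ 0.13 -1.07  4.71] -0.371
[-0.188 -0.13   0.139] [ 0.27 -2.13  6.83] -0.203
[226, 271, 28, 29, 236] [239.6 285. ]
```

Call:
carry_out(
  deltas=[
    [0, 0, -0.0005, 0.08, -0.3],
    [0, 0, -0.001, 0.16, -0.3],
  ],
)

```text
clock: 37.2
position: [0.5617, -0.1288, 0.1874]
ee_rot: [0.97, -0.241, 0.001, 0.0]
ft_force: [0.8, -2.4, 3.9]
grip_width: 0.599
grasp_force: 41.4
```

```bash
python3 rd.py; python3 rd.py | grep -v depth
```

```text
frac [-0.004 -0.    -0.077] yaw -27.93 pos [ 0.5617 -0.1288  0.1874] q [ 0.64  0.33 -0.59  1.66  0.19  1.22 -2.06] f [ 0.76 -2.45  3.94] t [-0.371 -0.062  0.407] 37.2
[-0.369 -0.072  0.224] [ 0.38 -2.08  4.87] 0.206
[-0.099 -0.185  0.185] [ 1.22 -1.16  7.05] -0.721
depth 0.12378
[226, 270, 28, 30, 232] [239.5 284.8]
frac [-0.004  0.    -0.077] yaw -27.91 pos [ 0.5618 -0.1288  0.1874] q [ 0.64  0.33 -0.59  1.66  0.19  1.22 -2.06] f [ 1.22 -1.16  7.05] t [-0.099 -0.185  0.185] 37.3
[-0.278 -0.078  0.119] [-0.28 -0.81  6.31] -0.357
[-0.351 -0.092  0.142] [ 0.12 -1.77  5.46] -0.207
[226, 270, 28, 30, 233] [239.6 284.8]
```

Call:
carry_out(
  deltas=[
    [0, 0, 0, 0, 0],
    [0, 0, 0, 0, 0.3],
    [0, 0, 0, 0, 0.7],
    [0, 0, 0, 0, 1],
    [0, 0, 0, 0, 1],
    [0, 0, -0.15, 0, 1],
    [0, 0, -0.35, 0, 1],
    [0, 0, -0.6, 0, 1],
    [0, 0, -0.6, 0, 1],
  ],
)

```text
clock: 38.52
position: [0.5626, -0.1284, 0.2799]
ee_rot: [0.971, -0.241, 0.002, 0.0]
ft_force: [-0.4, -0.1, -1.0]
grip_width: 1.0
grasp_force: 0.0
```

```bash
python3 - <<'E'
from go import *
go(.5612,-.1285,.199)
p=camera("wrist"); save(p,"w5.png",s=1.3)
p=camera("top"); b=boxes_of("base_end",p); save(p,"t6.png",(200,150,370,250),4)
a=cv2.imread("pics/t5.png").astype(int); c=cv2.imread("pics/t1.png").astype(int); d=cv2.imread("pics/t6.png").astype(int)
print("left-part diff vs start", abs(d-c)[:,:90].max(), abs(d-c)[:,:90].mean())
E
```

```text
frac [-0.011  0.006  0.539] yaw -27.88 pos [ 0.5626 -0.1284  0.2799] q [ 0.65  0.27 -0.6   1.53  0.15  1.39 -2.02] f [-0.36 -0.06 -0.99] t [-0.006 -0.026  0.007] 38.525
left-part diff vs start 17 9.08523148148148
```

View pics/w5.png

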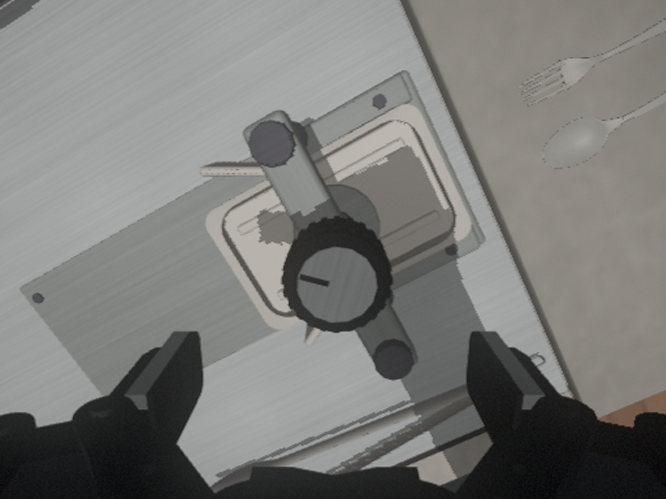

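The wrist view shows the pan home between the rails, with the plate down on the board. The knob is free at (338,290) and its mark is turned past the point where the ratchet slipped.

```bash
python3 -c "
from h import *
print(ticket.hand_in())"
```

```text
the job is handed in; nothing more can be done
None
```

I handed the job in at about 39 s: the pan is home against the stop (9.8 N push, press did not shift in the pictures), and the knob was turned until the ratchet slipped once by the torque readings, then released; on letting go it turned back about 28°, with the plate, as I work it out, still pressing the board.

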